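Hold the film cabinet's flap up against its set stop

ROBOT

A 7-joint arm with a two-finger parallel gripper is mounted at the origin on the work surface. World frame = base frame: x ahead of the robot, y to its left, z up, the work surface at z = 0. Lengths are in m, angles in rad, forces in N, time in s.
With the tool pointing down it reaches from about 0.425 to 0.925 m from the base axis. Payload 6.8 kg.
Tool frame: the origin (TCP) lies on the mounting face of the last link; the fingertips stand 173 mm ahead of it and the grasp point (between the pads) lies 155 mm ahead of it; z points along the fingers, y is the direction in which the jaws open and shut (so a half turn about z gives the same grasp; the last joint's range is limited). The gripper opens to 85 mm and grips with 20 to 120 N. Pads are 22 mm wide; open, the fingers measure 114 mm over their backs; the gripper's body (76 mm by 85 mm) begins 54 mm behind the grasp point. The pads swing forward as they close: fully open they stand 13 mm farther back than shut.
Start: joints at [-1.418, 0.477, 0.022, 1.555, -0.011, 1.109, -0.083], TCP at [0.174, 0.652, 0.405] pointing down, gripper open.
Joint ranges: [-2.96, 2.96], [-0.34, 2.1], [-1.41, 1.46], [0.24, 2.44], [-1.37, 4.51], [0.17, 1.92], [-2.96, 2.96]. Speed limits (rad/s): [2.39, 2.39, 3.14, 3.14, 3.14, 3.14, 3.14].

INTERFACE

Orientations are given as a unit quaternion [w, x, y, z].
In Python, from station import sensors, read_camera, bot gives the robot as it stands. The module is installed in compiled form; this text tells all that it offers.
- The arm moves only by the tool play_rows, never from a script. Its argument "commands" is a list of rows, each a list of 4 numbers: the shift along the tool's x, y, z in m, then the turn about the tool's z in degrees. A call has 1 to 20 rows; each row shifts and turns the commanded pose from where the row before left it, along the tool's axes as they then stand; what a row does not reach is not made up. A row lasts 1/10 s, in which the tool goes at most 50 mm and 8.59 degrees, less where a joint would pass 70% of its speed; a pose out of reach is approached as far as the arm can. A call with a gripper value outside its range is refused whole. "claw" is the finger opening in m, from 0 to 0.0854, set as the call begins (left out, the last holds). The fingers move at their own pace and stop on an object; "force" is the grip in N (left out, the last holds). Time passes only in rows, so rows that do not move let the fingers close. It gives the time, the measured TCP pose, the force and the opening at its end, in the units of the state.
- sensors.get_obs(): the state, without advancing time (a new reading comes with each control period).
- read_camera(name): name is "side" or "top"; returns a dict with "frame" (480x640x3 uint8, blue, green, red), "depth" (480x640 float32, m along the optical axis (not along the pixel's ray), 0 where there is no reading), "fx", "fy", "cx", "cy" (pixels), "distortion" ([k1, k2, p1, p2, k3] as OpenCV has them; the pictures are not rectified), "rvec" (rotation vector, rad) and "tvec" (3), from world to camera coordinates, as OpenCV has them. Camera axes: x right, y down, z forward; pixel columns grow to the right and rows downward; lengths in m; the calibration is good to about 2 mm. A picture is of the moment at which its call begins.
- bot.hand_in(): hands the job in, once; it reports no verdict.
The state is a dict: "t": time; "q": joint angles; "joint_vel": joint speeds; "joint_torque": joint torques, N m; "eef_pos": TCP position; "tool_rot": TCP orientation; "contact_force": force on the tool from outside, world axes, zero at the start; "torque": the same for the moment, N m; "gripper_width": opening from 0.0 (shut) to 1.0 (fully open).
Only numpy, scipy, OpenCV 4.12 (cv2) and the standard library are available. Lean on these libraries where they do the work, as an engineer would, in place of code of your own. Each camera call takes 0.05 s, during which the arm holds its last target.

TASK

Lift the cabinet's top flap by its bar handle to the angle set by the brass stop arm: go up until you feel the flap meet the arm's sprung plunger, and push the plunger in about half of its travel with the flap, never to its bottom. Finish while still holding the flap steady there, since it falls shut if let go; the gripper must not push on the plunger or the stop arm itself, and the other things on the ledge stay where they are.

Things in the scene. Friction and masses are not known exactly. Their poses are not given: they have to be found in the camera images.
- cabinet: Fixed grey film-can cabinet, 260 x 240 mm, 118 mm high, with sliding glass panes on its -x face and film cans inside; the flap is its top. Origin under its centre, z up. Its x axis runs along the flap's hinge, towards the end that carries the graduated quadrant and the stop arm; the hinge is along its +y edge, the lifting edge along its -y edge.
- hinge (a point): Point on the hinge line, midway along it, 123 mm above the ledge; at (0, 110, 123) mm in the cabinet's frame. Its axes turn with the flap: x along the hinge towards the stop arm's end, -y from the hinge across the flap to the lifting edge, z out of the flap's upper face. At joint 0 they are parallel to the cabinet's. The flap's upper face is at z = +4 mm in these axes.
- flap (a joint): Angle of the flap, rad: 0 lying shut on the cabinet, growing as its -y edge rises (limit 1.3). The flap is a plain aluminium plate, 250 mm along the hinge, 205 mm across, 6 mm thick, about 0.45 kg (0.35 to 0.6); nothing holds it up, it falls shut when let go.
- bar (a point): Middle of the bar handle on the flap: a round steel bar 10 mm thick, 116 mm long, parallel to the hinge, standing on two posts 50 mm either side of its middle. Its centre line is 41 mm above the flap's upper face and 190 mm from the hinge, at (0, -190, 45) mm in the axes of point hinge; 168 mm above the ledge when shut. Free to be straddled by two fingers from above between the posts; being round, it can turn between the fingers as the flap swings.
- stop_arm (a joint): Angle, rad, at which the brass stop arm is clamped on its quadrant (0.4 to 0.7, different each time). The arm pivots on the hinge line at the cabinet's +x end and reaches over the flap's corner with a sprung plunger; same zero and sense as the flap's angle, so the flap's upper face just meets the plunger's tip when the flap's angle equals this value. It is clamped and does not yield to pushing.
- plunger_tip (a point): Lower tip of the sprung steel plunger (12 mm round nose) under the end of the stop arm; it points square at the flap, 131 mm from the hinge line and 107 mm from the middle of the flap towards the cabinet's +x end.
- plunger (a joint): How far the plunger is pushed in, m: 0 untouched, 0.012 bottomed. It starts to yield at about 3 N and takes about 9 N to bottom (at the plunger; about two thirds of that at the bar).
- tape_holder: Bystander: black steel tape holder, base 150 x 60 mm, 98 mm high with its roll, 0.7 kg; origin under its centre.
- paperweight: Bystander: domed green glass paperweight, 74 mm across, 48 mm high; origin under its centre.
- ferrule: Bystander: short upright brass tube, 26 mm across, 36 mm high; origin under its centre.
- spacer: Bystander: flat yellow plastic ring, 60 mm across, 14 mm high; origin under its centre.
- film_can: Bystander: closed round flat metal can, 134 mm across, 28 mm high, lying on the ledge; origin under its centre.
- screwdriver: Bystander: screwdriver, 170 mm long, lying on the ledge.
- film_core: Bystander: flat white plastic ring, 76 mm across, 17 mm high; origin under its centre.

How it is judged:
By the outcome, as a careful person would: the job done as asked, in the order asked, and still so for the second after the job is handed in, while the arm keeps its last pose, push and grip.
It also fails if it takes over 32 s, if anything falls off the work surface, if the arm or the gripper's body presses on something with over 40 N, if the wrist force passes 120 N, or if a joint passes its speed limit or range.

## Working session

There is one attempt and no reset: what is moved stays moved. The work goes in short steps, Python scripts to look and compute and a tool call to move; the robot and the scene stay as the last step left them, time stands still between calls to the robot, and variables do not carry over. Pictures are saved under pics/ and viewed, and the job is handed in when it is done.

Besides the shell and the picture viewer there is one more tool, called after ">>>" in YAML: its name, and indented under it one key for each argument. play_rows: Moves the arm, as the interface text tells. Its arguments: {"type":"object","properties":{"commands":{"type":"array"},"claw":{"type":"number"},"force":{"type":"number"}},"required":["commands"]}

```bash
mkdir -p pics
python3 - <<'E'
from station import sensors, read_camera
import cv2,numpy as np
print(sensors.get_obs())
for n in("side","top"):
    c=read_camera(n); cv2.imwrite(f"pics/{n}0.png",c["frame"]); np.savez(f"{n}0.npz",**c)
    R=cv2.Rodrigues(np.array(c["rvec"]))[0]; print(n,c["fx"],c["distortion"],-R.T@np.array(c["tvec"]).ravel(),R[2])
E
```

```text
{'t': 0.0, 'q': array([-1.4180894 ,  0.47776137,  0.02233547,  1.55649254, -0.01153019,
        1.1092973 , -0.08308127]), 'joint_vel': array([ 1.37164056e-03,  1.07793845e-03,  5.11591406e-04, -1.28319199e-03,
        3.97103957e-04,  6.66455747e-05, -3.08248868e-04]), 'joint_torque': array([ 4.74589579e-04, -5.96444106e+01,  1.60764970e+00, -2.81193262e+01,
        1.23711312e-02,  9.56888893e-03,  5.20639190e-06]), 'eef_pos': array([0.17396674, 0.65189057, 0.40373396]), 'tool_rot': array([-6.60049385e-05,  1.30019151e-01,  9.91511060e-01, -9.13084695e-04]), 'contact_force': array([0.16529588, 0.26077511, 0.06161928]), 'torque': array([ 0.04089751, -0.00462583, -0.07390517]), 'gripper_width': 0.9978310995722227}
side 479.073774158721 [-0.02082644  0.          0.          0.          0.        ] [-0.05328248 -0.63624058  0.94556935] [ 0.48566113  0.53570014 -0.6907667 ]
top 496.4978611033391 [-0.12564589  0.          0.          0.          0.        ] [0.35001921 0.02805473 1.38671812] [ 0.13588546 -0.02016968 -0.99051922]
```

View pics/side0.png

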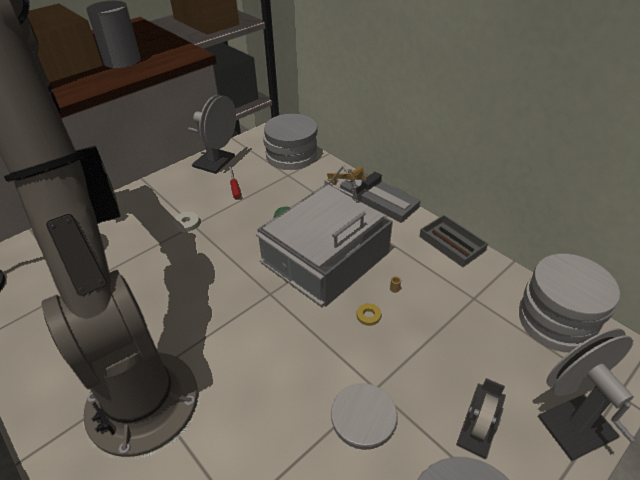

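View pics/top0.png

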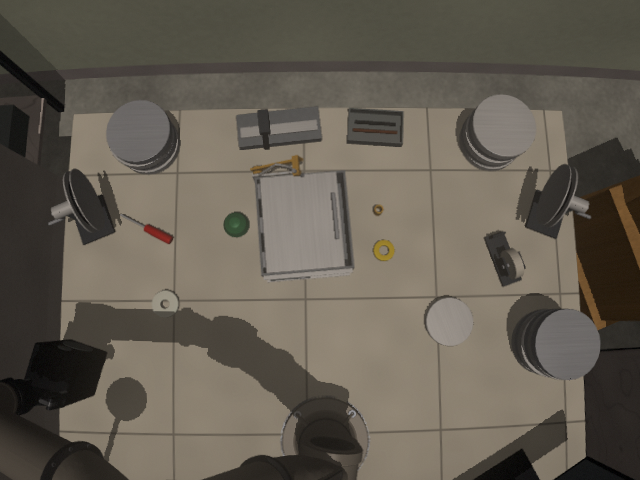

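The side view shows the cabinet at about (325,245), its bar handle near (350,228) and the brass arm near (345,178). In the top view the hinge is on the left (~x 260), the bar is at (335,215), and the stop arm is at the top edge (275,165). I'll zoom in and measure.

```bash
cat > h.py <<'E'
import numpy as np,cv2
def cam(c):
    K=np.array([[c["fx"],0,c["cx"]],[0,c["fy"],c["cy"]],[0,0,1.]],float)
    R=cv2.Rodrigues(np.array(c["rvec"],float).ravel())[0]
    return K,np.array(c["distortion"],float),R,np.array(c["tvec"],float).ravel()
def ray(c,uv):
    K,d,R,t=cam(c); p=cv2.undistortPoints(np.array(uv,float).reshape(-1,1,2),K,d).reshape(-1,2)
    return -R.T@t,np.c_[p,np.ones(len(p))]
def world(c,uv,z=None):
    K,d,R,t=cam(c); o,p=ray(c,uv)
    if z is None:
        dep=np.array([c["depth"][int(round(v)),int(round(u))] for u,v in np.reshape(uv,(-1,2))])
        return (p*dep[:,None]-t)@R
    w=p@R; return o+w*((z-o[2])/w[:,2])[:,None]
def cloud(c):
    uv=np.stack(np.meshgrid(np.arange(640),np.arange(480)),-1).reshape(-1,2).astype(float)
    return world(c,uv).reshape(480,640,3)
def proj(c,P):
    K,d,R,t=cam(c); return cv2.projectPoints(np.array(P,float).reshape(-1,1,3),cv2.Rodrigues(R)[0],t,K,d)[0].reshape(-1,2)
E
python3 - <<'E'
from h import *
s=dict(np.load("side0.npz")); t=dict(np.load("top0.npz"))
cv2.imwrite("pics/tz.png",cv2.resize(t["frame"][145:295,225:385],None,fx=4.5,fy=4,interpolation=2)[:600,:800])
cv2.imwrite("pics/tz.png",cv2.resize(t["frame"][145:295,230:390],None,fx=4,fy=4,interpolation=2))
cv2.imwrite("pics/sz.png",cv2.resize(s["frame"][155:305,245:405],None,fx=4,fy=4,interpolation=2))
for n,c in(("t",t),("s",s)):
    P=cloud(c); 
    m=(c["depth"]>0)&(abs(P[...,0]-.62)<.3)&(abs(P[...,1])<.35)
    for lo,hi in((.12,.135),(.155,.18),(.18,.4)):
        q=P[m&(P[...,2]>lo)&(P[...,2]<hi)]
        print(n,lo,len(q),q.min(0).round(3) if len(q) else'',q.max(0).round(3) if len(q) else '',np.median(q,0).round(3) if len(q) else '')
E
```

```text
t 0.12 7618 [ 0.447 -0.077  0.12 ] [0.733 0.183 0.135] [0.581 0.06  0.127]
t 0.155 271 [ 0.531 -0.039  0.155] [0.725 0.172 0.18 ] [ 0.616 -0.028  0.171]
t 0.18 285 [0.68  0.046 0.18 ] [0.731 0.136 0.238] [0.71  0.07  0.214]
s 0.12 5074 [ 0.449 -0.08   0.12 ] [0.734 0.182 0.135] [0.569 0.053 0.126]
s 0.155 245 [ 0.528 -0.041  0.155] [0.724 0.157 0.18 ] [ 0.608 -0.032  0.169]
s 0.18 262 [0.677 0.043 0.182] [0.731 0.132 0.232] [0.708 0.06  0.207]
```

View pics/tz.png

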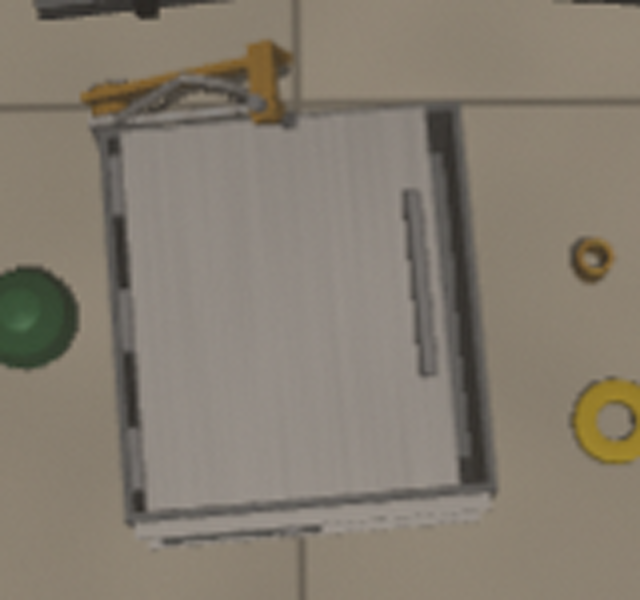

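View pics/sz.png

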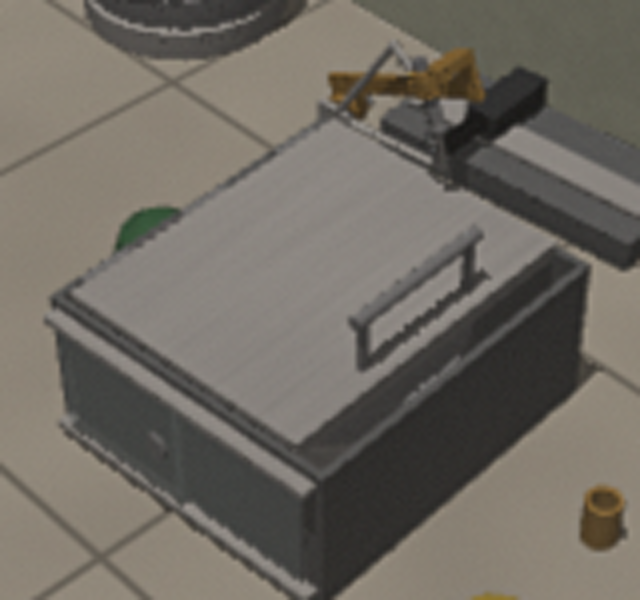

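Run:
```python
from h import *
s=dict(np.load("side0.npz")); t=dict(np.load("top0.npz"))
for n,c in(("t",t),("s",s)):
    P=cloud(c)
    m=(c["depth"]>0)&(P[...,2]>.15)&(P[...,2]<.185)&(P[...,0]>.5)&(P[...,0]<.7)&(P[...,1]>-.06)&(P[...,1]<0.01)
    q=P[m]; q=q[q[:,2]>.162]
    mu=q.mean(0); d=np.linalg.svd(q-mu)[2][0]; d*=np.sign(d[0]); u=(q-mu)@d
    print(n,"bar",len(q),mu.round(4),d.round(3),"yaw",np.degrees(np.arctan2(d[1],d[0])).round(2),u.min().round(3),u.max().round(3),"mid",(mu+d*(u.min()+u.max())/2).round(4))
    # cabinet top silhouette
    m=(c["depth"]>0)&(P[...,2]>.105)&(P[...,2]<.14)&(abs(P[...,0]-.6)<.17)&(abs(P[...,1]-.05)<.17)
    r=cv2.minAreaRect((P[m][:,:2]*1000).astype(np.float32)); print(n,"cab rect",r)
    # brass
    hsv=cv2.cvtColor(c["frame"],cv2.COLOR_BGR2HSV)
    b=(hsv[...,0]>10)&(hsv[...,0]<25)&(hsv[...,1]>110)&(c["depth"]>0)&(P[...,2]>.1)&(P[...,0]>.6)&(P[...,0]<.76)&(P[...,1]>0)&(P[...,1]<.25)
    q=P[b]; print("brass",len(q),q.min(0).round(3),q.max(0).round(3)); np.save(f"brass_{n}.npy",q)
```

```text
t bar 185 [ 0.5886 -0.031   0.1719] [ 0.997  0.074 -0.002] yaw 4.26 -0.057 0.059 mid [ 0.5894 -0.0309  0.1719]
t cab rect ((591.5506591796875, 51.81134033203125), (298.9926452636719, 245.73231506347656), 4.239222049713135)
brass 263 [0.68  0.051 0.124] [0.732 0.187 0.23 ]
s bar 166 [ 0.5839 -0.0338  0.1696] [0.998 0.066 0.002] yaw 3.8 -0.056 0.063 mid [ 0.5879 -0.0335  0.1696]
s cab rect ((589.839111328125, 50.701133728027344), (303.85821533203125, 247.7051544189453), 4.483647346496582)
brass 250 [0.677 0.049 0.119] [0.729 0.184 0.226]
```

Run:
```python
from h import *
a=np.radians(4.2);X=np.array([np.cos(a),np.sin(a)]);Y=np.array([-X[1],X[0]])
H=np.array([.589,-.032])+.19*Y; print("hinge",H)
for n in"ts":
    q=np.load(f"brass_{n}.npy"); d=q[:,:2]-H; L=np.c_[d@X,d@Y,q[:,2]-.123]*1000
    arm=L[(L[:,1]<-10)&(L[:,1]>-105)&(L[:,0]>120)]
    print(n,"arm ang",np.polyfit(-arm[:,1],arm[:,2],1),np.median(arm,0).round(0))
    e=L[L[:,1]<-85]; print("end",e.min(0).round(),e.max(0).round()); 
    for k in L[np.argsort(-L[:,1])][::12].round(0): print(k,end=' ')
    print()
# tool turn
th=np.arctan2(.966,.258); print("jaw deg",np.degrees(th),"want",94.2)
```

```text
hinge [0.57508474 0.15748975]
t arm ang [ 0.72084389 19.17138499] [142. -87.  67.]
end [  98. -118.   63.] [148. -85. 107.]
[148.  18.  19.] [142.  10.  26.] [142.   6.  18.] [140.   1.  13.] [145.  -3.  30.] [144.  -8.   4.] [141. -16.  31.] [146. -27.  38.] [148. -44.  47.] [142. -72.  56.] [142. -82.  64.] [148. -90.  65.] [119. -94.  91.] [142. -96.  92.] [101. -98. 100.] [  99. -100.   90.] [ 116. -101.  101.] [ 138. -103.   93.] [ 124. -104.   99.] [ 108. -106.  102.] [  99. -107.   96.] [ 134. -110.   96.] 
s arm ang [ 0.68197214 10.86448788] [141. -52.  49.]
end [  94. -120.   55.] [147. -88. 103.]
[146.  16.  20.] [136.   6.   9.] [141.  -1.  16.] [150.  -8.   8.] [141. -12.  12.] [142. -30.  37.] [142. -41.  43.] [142. -52.  41.] [101. -92.  95.] [ 96. -97.  94.] [ 143. -100.   64.] [ 140. -102.   73.] [ 112. -104.   98.] [ 143. -106.   76.] [ 142. -107.   71.] [ 115. -108.   96.] [ 142. -109.   94.] [ 121. -110.   90.] [ 140. -111.   84.] [ 102. -112.   89.] [ 140. -115.   73.] 
jaw deg 75.0464352468105 want 94.2
```

>>> play_rows:
  commands:
    - [0,0,-0.02,-6.4]
    - [0,0,-0.02,-6.4]
    - [0,0,-0.02,-6.35]
    - [-0.009,-0.018,0,0]
    - [-0.018,-0.035,0,0]
    - [-0.018,-0.035,0,0]
    - [-0.018,-0.035,0,0]
    - [-0.018,-0.035,0,0]
    - [-0.018,-0.035,0,0]
    - [-0.018,-0.035,0,0]
    - [-0.018,-0.035,0,0]
    - [-0.018,-0.035,0,0]
    - [-0.018,-0.035,0,0]
    - [-0.018,-0.035,0,0]
    - [-0.018,-0.035,0,0]
    - [-0.018,-0.035,0,0]
    - [-0.018,-0.035,0,0]
    - [-0.018,-0.035,0,0]
    - [-0.018,-0.035,0,0]
    - [-0.018,-0.035,0,0]
  claw: 0.0854
  force: 40

```text
t: 2.1
eef_pos: [0.513, 0.096, 0.4645]
tool_rot: [-0.0, -0.037, 0.999, 0.0]
contact_force: [0.9, 0.2, -0.3]
gripper_width: 1.0
```

>>> play_rows:
  commands:
    - [-0.017,-0.033,0,0]
    - [-0.017,-0.033,0,0]
    - [-0.01,-0.02,0,0]
    - [0,0,0,0]
    - [0,0,0,0]

```text
t: 2.6
eef_pos: [0.5627, 0.0149, 0.4642]
tool_rot: [-0.001, -0.036, 0.999, 0.0]
contact_force: [0.1, 0.5, -0.3]
gripper_width: 1.001
```

Run:
```python
from station import sensors
from h import *
o=sensors.get_obs();p=o["eef_pos"];a=np.radians(4.2);X=np.array([np.cos(a),np.sin(a)]);Y=np.array([-X[1],X[0]])
e=np.array([.589,-.032])-p[:2];print(p,o["tool_rot"],o["contact_force"],"tool dx,dy",-e@X,e@Y,"dz",p[2]-.323)
```

```text
[0.56269182 0.01494614 0.46421051] [-5.44092876e-04 -3.62547204e-02  9.99342432e-01  4.58456364e-05] [ 0.08045155  0.49967306 -0.33034701] tool dx,dy -0.022799276227940958 -0.04874682761726338 dz 0.14121050598272716
```

>>> play_rows:
  commands:
    - [-0.012,-0.025,0,0]
    - [-0.011,-0.024,0,0]
    - [0,0,0.03,0]
    - [0,0,0.03,0]
    - [0,0,0.02,0]
    - [0,0,0,0]
    - [0,0,0,0]

```text
t: 3.3
eef_pos: [0.5893, -0.0311, 0.385]
tool_rot: [-0.0, -0.038, 0.999, 0.0]
contact_force: [0.3, 0.8, 1.0]
gripper_width: 1.001
```

Run:
```python
from station import sensors,read_camera
from h import *
o=sensors.get_obs();p=o["eef_pos"];a=np.radians(4.2);X=np.array([np.cos(a),np.sin(a)]);Y=np.array([-X[1],X[0]])
e=np.array([.589,-.032])-p[:2];print(p,o["contact_force"],"tool dx,dy",-e@X,e@Y,"dz",p[2]-.323)
c=read_camera("side"); cv2.imwrite("pics/s1.png",cv2.resize(c["frame"][105:305,235:435],None,fx=3,fy=3,interpolation=2))
```

```text
[ 0.589335   -0.03105368  0.38504348] [0.25209717 0.84173831 0.99079642] tool dx,dy 0.00040340618234727544 -0.0009192410000381183 dz 0.062043479968156456
```

View pics/s1.png

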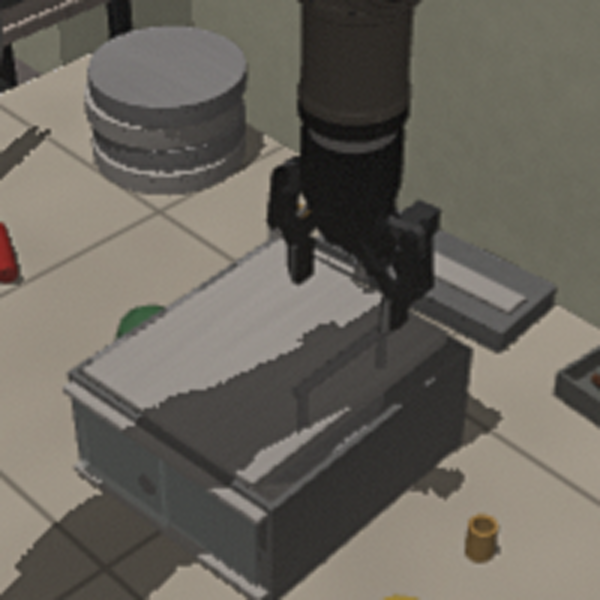

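The side view shows the open fingers at about (300,270) and (395,320), on either side of the bar line at (345,360). I'll descend and then close.

>>> play_rows:
  commands:
    - [0,-0.001,0.02,0]
    - [0,0,0.02,0]
    - [0,0,0.015,0]
    - [0,0,0.007,0]
    - [0,0,0,0]
    - [0,0,0,0]

```text
t: 3.95
eef_pos: [0.5898, -0.0332, 0.3235]
tool_rot: [0.001, -0.037, 0.999, 0.0]
contact_force: [0.3, 0.1, 0.0]
gripper_width: 1.002
```

>>> play_rows:
  commands:
    - [0,0,0,0]
    - [0,0,0,0]
    - [0,0,0,0]
    - [0,0,0,0]
    - [0,0,0,0]
    - [0,0,0,0]
    - [0,0,0,0]
    - [0,0,0,0]
  claw: 0.0
  force: 35

```text
t: 4.75
eef_pos: [0.5894, -0.0313, 0.3228]
tool_rot: [-0.0, -0.037, 0.999, 0.001]
contact_force: [-2.0, 5.0, 3.3]
gripper_width: 0.103
```

Run:
```python
from station import sensors,read_camera
from h import *
for i in range(2):
    o=sensors.get_obs();print(o["t"],o["eef_pos"],o["contact_force"],o["torque"],o["gripper_width"]*85.4)
    c=read_camera("side")
cv2.imwrite("pics/s2.png",cv2.resize(c["frame"][105:305,235:435],None,fx=3,fy=3,interpolation=2))
```

```text
4.75 [ 0.58943042 -0.03134123  0.32284501] [-1.97493503  5.01736442  3.3223412 ] [ 1.01823783  0.36887907 -0.01461491] 8.78012818568572
4.8 [ 0.5894244  -0.03134236  0.32285909] [-1.92938184  5.32358103  2.51689598] [ 1.01863372  0.30591921 -0.02023029] 8.709835561276694
```

View pics/s2.png

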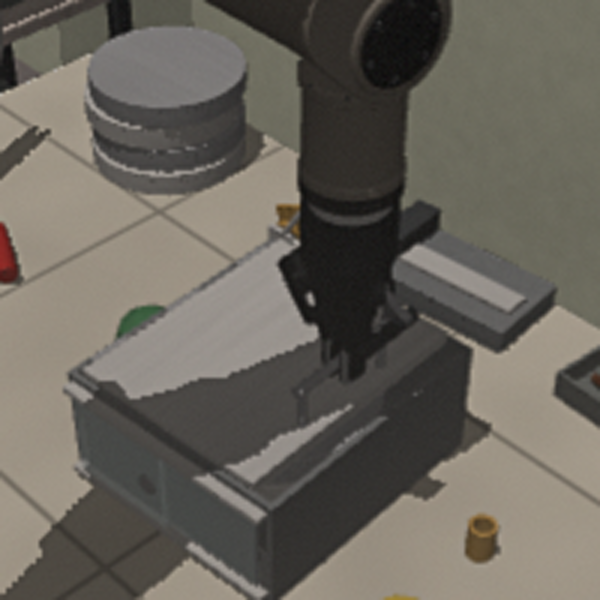

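The bar is gripped: the opening reads about 8.8 mm, and the fingers are between the posts at (345,365). Next I'll work out the arc.

```bash
cat >> h.py <<'E'
R0=np.hypot(190,45);F0=np.arctan2(45,190)
def pos(t): return np.array([-R0*np.cos(F0+t)+190,R0*np.sin(F0+t)-45])
def rows(ts):
    r=[];acc=pos(ts[0]).round(1)
    for t in ts[1:]:
        n=pos(t).round(1);d=n-acc;acc=n;r.append([0,round(d[0]/1000,4),round(-d[1]/1000,4),0])
    return r
E
python3 - <<'E'
from h import *
print(rows(np.r_[0,.01,np.arange(.03,.37,.02)]))
E
```

```text
[[0, np.float64(0.0005), np.float64(-0.0019), 0], [0, np.float64(0.0009), np.float64(-0.0038), 0], [0, np.float64(0.0011), np.float64(-0.0037), 0], [0, np.float64(0.0011), np.float64(-0.0038), 0], [0, np.float64(0.0012), np.float64(-0.0037), 0], [0, np.float64(0.0013), np.float64(-0.0037), 0], [0, np.float64(0.0013), np.float64(-0.0037), 0], [0, np.float64(0.0015), np.float64(-0.0036), 0], [0, np.float64(0.0015), np.float64(-0.0036), 0], [0, np.float64(0.0015), np.float64(-0.0036), 0], [0, np.float64(0.0017), np.float64(-0.0035), 0], [0, np.float64(0.0017), np.float64(-0.0035), 0], [0, np.float64(0.0017), np.float64(-0.0035), 0], [0, np.float64(0.0019), np.float64(-0.0034), 0], [0, np.float64(0.0019), np.float64(-0.0035), 0], [0, np.float64(0.002), np.float64(-0.0033), 0], [0, np.float64(0.002), np.float64(-0.0033), 0], [0, np.float64(0.0021), np.float64(-0.0033), 0]]
```

>>> play_rows:
  commands:
    - [0,0.0019,-0.0019,0]
    - [0,0.0009,-0.0038,0]
    - [0,0.0011,-0.0037,0]
    - [0,0.0011,-0.0038,0]
    - [0,0.0012,-0.0037,0]
    - [0,0.0013,-0.0037,0]
    - [0,0.0013,-0.0037,0]
    - [0,0.0015,-0.0036,0]
    - [0,0,0,0]
    - [0,0,0,0]

```text
t: 5.85
eef_pos: [0.5886, -0.0225, 0.3506]
tool_rot: [0.0, -0.037, 0.999, 0.0]
contact_force: [2.8, 4.2, -5.5]
gripper_width: 0.102
```

```bash
cat > st.py <<'E'
from station import sensors,read_camera
from h import *
import sys
a=np.radians(4.2);X=np.array([np.cos(a),np.sin(a)]);Y=np.array([-X[1],X[0]])
B=np.array([.5894,-.0313,.3228])
def st():
    o=sensors.get_obs();d=o["eef_pos"]-B; y=d[:2]@Y*1000; z=d[2]*1000; f=o["contact_force"]
    phi=np.arctan2(z+45,190-y); 
    th=phi-F0; r=np.hypot(z+45,190-y)
    tang=np.array([np.sin(phi),np.cos(phi)]); fy=f[:2]@Y
    print("t%.2f y%.1f z%.1f x%.1f th%.4f r%.1f (want %.1f) Fx%.2f Fy%.2f Fz%.2f Ftan%.2f Frad(out)%.2f tq%s w%.1f"%(o["t"],y,z,d[:2]@X*1000,th,r,R0,f[:2]@X,fy,f[2],fy*tang[0]+f[2]*tang[1],-fy*np.cos(phi)+f[2]*np.sin(phi),o["torque"].round(2),o["gripper_width"]*85.4))
    return o
if __name__=="__main__":
    st()
    if len(sys.argv)>1:
        c=read_camera("side"); cv2.imwrite(f"pics/{sys.argv[1]}.png",cv2.resize(c["frame"][105:305,235:435],None,fx=3,fy=3,interpolation=2))
E
python3 st.py s3
```

```text
t5.85 y8.8 z27.8 x-0.1 th0.1496 r195.3 (want 195.3) Fx3.12 Fy3.98 Fz-5.49 Ftan-3.61 Frad(out)-5.74 tq[ 0.97 -0.39 -0.02] w8.7
```

View pics/s3.png

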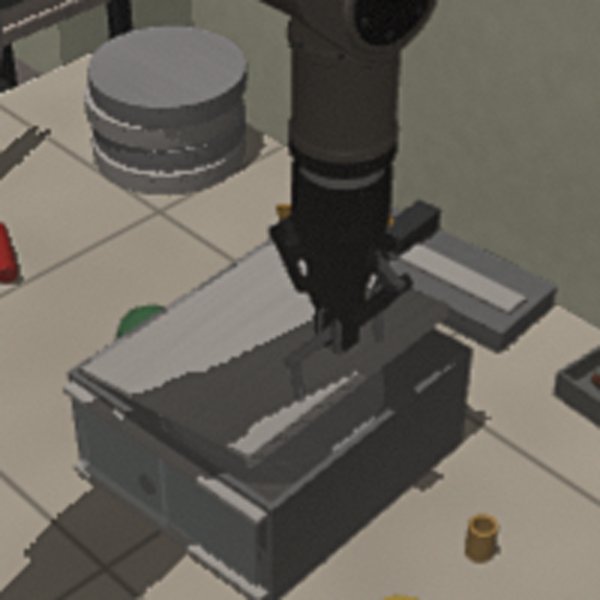

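>>> play_rows:
  commands:
    - [0,0.0025,-0.0036,0]
    - [0,0.0015,-0.0036,0]
    - [0,0.0017,-0.0035,0]
    - [0,0.0017,-0.0035,0]
    - [0,0.0017,-0.0035,0]
    - [0,0.0019,-0.0034,0]
    - [0,0.0019,-0.0035,0]
    - [0,0.002,-0.0033,0]
    - [0,0.002,-0.0033,0]
    - [0,0.0021,-0.0033,0]
    - [0,0,0,0]
    - [0,0,0,0]

```text
t: 7.1
eef_pos: [0.5873, -0.0047, 0.3854]
tool_rot: [0.0, -0.036, 0.999, -0.0]
contact_force: [0.9, -4.6, -0.8]
gripper_width: 0.103
```

```bash
python3 st.py s4; python3 -c "
from h import *
print([[float(x) for x in r[1:3]] for r in rows(np.arange(.34,.72,.01))])"
```

```text
t7.10 y26.7 z62.6 x-0.1 th0.3499 r195.6 (want 195.3) Fx0.58 Fy-4.63 Fz-0.81 Ftan-3.22 Frad(out)3.42 tq[-1.05 -0.36 -0.03] w8.8
[[0.001, -0.0016], [0.0011, -0.0016], [0.0011, -0.0017], [0.0011, -0.0016], [0.0012, -0.0016], [0.0011, -0.0015], [0.0012, -0.0016], [0.0012, -0.0016], [0.0012, -0.0015], [0.0012, -0.0015], [0.0012, -0.0016], [0.0012, -0.0015], [0.0013, -0.0015], [0.0013, -0.0015], [0.0012, -0.0014], [0.0013, -0.0015], [0.0013, -0.0014], [0.0014, -0.0015], [0.0013, -0.0014], [0.0014, -0.0014], [0.0013, -0.0014], [0.0014, -0.0014], [0.0014, -0.0013], [0.0014, -0.0014], [0.0015, -0.0013], [0.0014, -0.0013], [0.0014, -0.0013], [0.0015, -0.0013], [0.0015, -0.0013], [0.0015, -0.0013], [0.0015, -0.0012], [0.0015, -0.0012], [0.0015, -0.0013], [0.0016, -0.0012], [0.0015, -0.0011], [0.0016, -0.0012], [0.0015, -0.0012]]
```

View pics/s4.png

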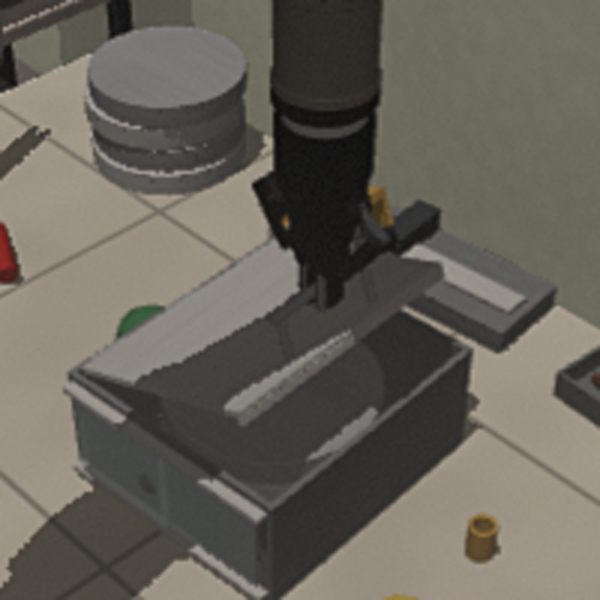

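>>> play_rows:
  commands:
    - [0,0.0006,-0.0016,0]
    - [0,0.001,-0.0017,0]
    - [0,0.001,-0.0016,0]
    - [0,0.0012,-0.0016,0]
    - [0,0,0,0]
    - [0,0,0,0]

```text
t: 7.75
eef_pos: [0.587, -0.0005, 0.3919]
tool_rot: [0.0, -0.037, 0.999, -0.0]
contact_force: [1.9, -4.9, -1.1]
gripper_width: 0.1
```

```bash
python3 st.py
```

```text
t7.75 y30.9 z69.1 x-0.1 th0.3896 r195.8 (want 195.3) Fx1.54 Fy-5.07 Fz-1.10 Ftan-3.85 Frad(out)3.48 tq[-1.14 -0.4  -0.04] w8.5
```

>>> play_rows:
  commands:
    - [0,0.0011,-0.0015,0]
    - [0,0.0012,-0.0016,0]
    - [0,0,0,0]
    - [0,0,0,0]

```text
t: 8.15
eef_pos: [0.5869, 0.0017, 0.395]
tool_rot: [0.0, -0.037, 0.999, -0.0]
contact_force: [2.0, -5.1, -0.7]
gripper_width: 0.101
```

```bash
python3 st.py
```

```text
t8.15 y33.1 z72.2 x-0.1 th0.4089 r195.8 (want 195.3) Fx1.64 Fy-5.21 Fz-0.67 Ftan-3.65 Frad(out)3.78 tq[-1.23 -0.45  0.03] w8.6
```

>>> play_rows:
  commands:
    - [0,0.0012,-0.0016,0]
    - [0,0.0012,-0.0015,0]
    - [0,0,0,0]
    - [0,0,0,0]

```text
t: 8.55
eef_pos: [0.5867, 0.0038, 0.3979]
tool_rot: [0.0, -0.036, 0.999, -0.0]
contact_force: [3.0, -7.4, -2.3]
gripper_width: 0.099
```

```bash
python3 st.py
```

```text
t8.55 y35.2 z75.1 x-0.1 th0.4273 r195.9 (want 195.3) Fx2.47 Fy-7.61 Fz-2.33 Ftan-6.51 Frad(out)4.58 tq[-1.35 -0.58  0.01] w8.4
```

>>> play_rows:
  commands:
    - [0,0.0012,-0.0015,0]
    - [0,0.0012,-0.0016,0]
    - [0,0,0,0]
    - [0,0,0,0]

```text
t: 8.95
eef_pos: [0.5865, 0.0061, 0.4008]
tool_rot: [0.0, -0.036, 0.999, -0.001]
contact_force: [4.0, -6.1, -4.0]
gripper_width: 0.103
```

```bash
python3 st.py s5
```

```text
t8.95 y37.5 z78.0 x-0.1 th0.4463 r195.9 (want 195.3) Fx3.56 Fy-6.42 Fz-3.99 Ftan-7.13 Frad(out)2.49 tq[-1.43 -0.78 -0.07] w8.8
```

Run:
```python
from st import *
for i in range(4): st(); c=read_camera("side")
t=read_camera("top")
np.savez("s5.npz",**c);np.savez("t5.npz",**t)
A=cv2.resize(c["frame"][135:235,285:410],None,fx=6,fy=6,interpolation=2);cv2.imwrite("pics/s5b.png",A)
cv2.imwrite("pics/t5b.png",cv2.resize(t["frame"][140:240,235:360],None,fx=6,fy=6,interpolation=2))
```

```text
t9.00 y37.5 z78.0 x-0.1 th0.4463 r195.9 (want 195.3) Fx3.25 Fy-6.07 Fz-3.69 Ftan-6.69 Frad(out)2.41 tq[-1.48 -0.77  0.01] w8.3
t9.05 y37.5 z78.0 x-0.1 th0.4461 r195.9 (want 195.3) Fx3.13 Fy-5.92 Fz-2.59 Ftan-5.73 Frad(out)2.99 tq[-1.43 -0.73 -0.04] w8.5
t9.10 y37.5 z78.0 x-0.1 th0.4461 r195.9 (want 195.3) Fx2.34 Fy-6.63 Fz-3.42 Ftan-6.83 Frad(out)3.01 tq[-1.41 -0.75 -0.  ] w8.5
t9.15 y37.5 z78.0 x-0.1 th0.4461 r195.9 (want 195.3) Fx2.59 Fy-6.31 Fz-2.54 Ftan-5.94 Frad(out)3.32 tq[-1.51 -0.69 -0.  ] w8.9
```

View pics/s5b.png

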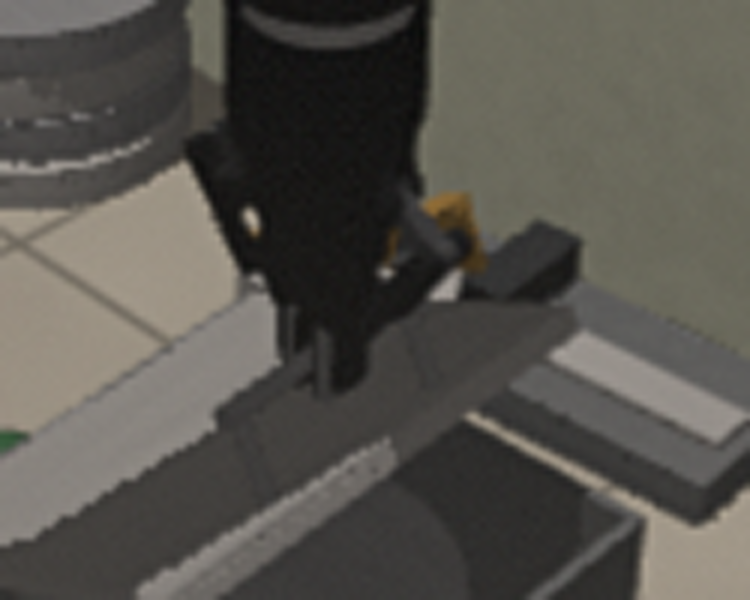

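View pics/t5b.png

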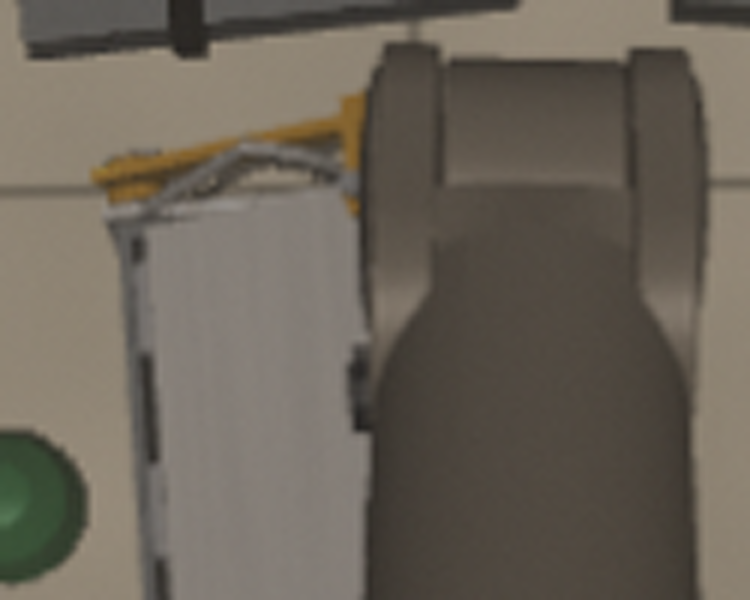

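The gripper hides the plunger in both views: the side view shows brass only at (450,225), and the top view shows the arm running to (350,130). So I'm relying on force. Contact was felt between 0.409 and 0.427 rad. I'll go up a bit and average the force.

>>> play_rows:
  commands:
    - [0,0.0006,-0.0008,0]
    - [0,0.0006,-0.0008,0]
    - [0,0,0,0]
    - [0,0,0,0]

```text
t: 9.65
eef_pos: [0.5865, 0.0072, 0.4024]
tool_rot: [0.0, -0.036, 0.999, -0.001]
contact_force: [4.1, -6.0, -3.6]
gripper_width: 0.102
```

```bash
cat > avg.py <<'E'
from st import *
n=12;T=[];V=[]
for i in range(n):
    o=sensors.get_obs();d=o["eef_pos"]-B; y=d[:2]@Y*1000; z=d[2]*1000; f=o["contact_force"];phi=np.arctan2(z+45,190-y);fy=f[:2]@Y
    V.append([fy*np.sin(phi)+f[2]*np.cos(phi),-fy*np.cos(phi)+f[2]*np.sin(phi),f[:2]@X]);T.append(phi-F0)
    read_camera("side")
V=np.array(V);print("t%.2f th%.4f"%(o["t"],np.mean(T)),"Ftan,rad,x",V.mean(0).round(2),"sem",(V.std(0)/n**.5).round(2))
E
python3 avg.py
```

```text
t10.20 th0.4562 Ftan,rad,x [-6.85  2.97  3.13] sem [0.15 0.12 0.11]
```

>>> play_rows:
  commands:
    - [0,0.0006,-0.0007,0]
    - [0,0.0006,-0.0007,0]
    - [0,0,0,0]
    - [0,0,0,0]

```text
t: 10.65
eef_pos: [0.5864, 0.0084, 0.4038]
tool_rot: [0.0, -0.036, 0.999, -0.001]
contact_force: [2.8, -6.7, -3.2]
gripper_width: 0.101
```

```bash
python3 avg.py
```

```text
t11.20 th0.4653 Ftan,rad,x [-6.98  2.94  2.93] sem [0.08 0.16 0.19]
```

>>> play_rows:
  commands:
    - [0,0.0006,-0.0006,0]
    - [0,0,0,0]
    - [0,0,0,0]

```text
t: 11.55
eef_pos: [0.5864, 0.0089, 0.4044]
tool_rot: [0.0, -0.036, 0.999, -0.001]
contact_force: [4.3, -7.3, -3.9]
gripper_width: 0.1
```

```bash
python3 avg.py
python3 - <<'E'
from st import *
t=read_camera("top");s=read_camera("side")
for n,c in(("t",t),("s",s)):
    P=cloud(c);d=P[...,:2]-(np.array([.5894,-.0313])+.19*Y);x=d@X;y=d@Y;z=P[...,2]-.123
    m=(c["depth"]>0)&(abs(x)<.11)&(y<-.03)&(y>-.1)&(abs(z-(-y*np.tan(.465)+.004))<.02)
    A=np.c_[-y[m],x[m],np.ones(m.sum())];k=np.linalg.lstsq(A,z[m],rcond=None)[0]
    print(n,m.sum(),"flap angle",np.arctan(k[0]),"tilt x",k[1],"off",k[2])
cv2.imwrite("pics/s6.png",s["frame"]);cv2.imwrite("pics/t6.png",t["frame"])
E
```

```text
t12.10 th0.4692 Ftan,rad,x [-7.46  2.84  2.99] sem [0.17 0.11 0.13]
t 1830 flap angle 0.46001842996476405 tilt x 0.0027439112359620736 off 0.004653339488936447
s 629 flap angle 0.4607194042984733 tilt x -0.0017754990792833714 off 0.0030761783626990368
```

View pics/s6.png

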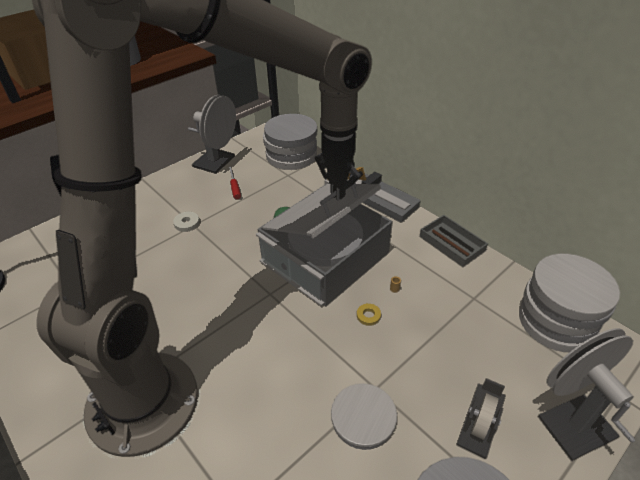

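The flap is steady at about 0.46–0.47 rad, and bystanders such as the ferrule (395,284), the spacer (368,314) and the core (186,221) haven't moved. Force is 7.5 N against a half-travel target of about 7.6 N. I'm handing in.

```bash
python3 -c "
from st import *
from station import bot
st(); print(bot.hand_in()); st()"
```

```text
t12.25 y40.3 z81.5 x-0.1 th0.4691 r196.0 (want 195.3) Fx2.19 Fy-7.26 Fz-3.68 Ftan-7.49 Frad(out)3.17 tq[-1.52 -0.79 -0.01] w8.6
the job is handed in; nothing more can be done
None
the job is handed in; nothing more can be done
```

I gripped the bar between its posts, lifted the flap until it met the plunger, pushed on to about half travel, and handed in at 12.25 s still holding it there.

- **Contact:** the force at the bar along the flap's swing rose from about 3.6 N to 6.5 N between 0.409 and 0.427 rad. I stopped at 0.469 rad by the arm's measured pose.
- **Plunger travel:** by position it is about 5.5–8 mm of 12. By force (7.5 N held, against about 7.6 N expected at half travel) it is about 6 mm.
- **Disagreements:** the cameras put the flap at 0.460 rad, 0.009 less than the arm's pose. At 0.465 rad the averaged force implied only about 4 mm of travel, against at least 5 mm by position.
- **Not seen:** the gripper hid the plunger in both views, so its travel was never checked by eye. The gripper stayed at the middle of the bar, about 0.1 m along the hinge from the plunger.
- **Side load:** about 3 N along the hinge and 3 N radially at the end.
- **Bystanders:** those I could see in the last side view looked unmoved. I compared them only by eye.

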